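Run the mending press through one timer run

ROBOT

A 6-joint arm with a two-finger parallel gripper is mounted at the origin on the work surface. World frame = base frame: x ahead of the robot, y to its left, z up, the work surface at z = 0. Lengths are in m, angles in rad, forces in N, time in s.
With the tool pointing down it reaches from about 0.35 to 0.85 m from the base axis. Payload 8.1 kg.
Tool frame: the origin (TCP) lies between the finger pads; the fingertips stand 11 mm ahead of it and the grasp point (between the pads) lies 8 mm behind it (robot.tips_ahead is the distance from the TCP to the fingertips, in m); z points along the fingers, y is the line along which they close (so a half turn about z gives the same grasp; the last joint's range is limited). The gripper opens to 93 mm and grips with 3 to 60 N. Pads are 15 mm wide; open, the fingers measure 128 mm over their backs; the gripper's body (75 mm by 188 mm) begins 65 mm behind the grasp point.
Start: joints at [1.193, 0.13, 1.488, -0, 1.523, -0.085], TCP at [0.173, 0.574, 0.23] pointing down, gripper open.
Joint ranges: [-2.96, 2.96], [-0.89, 2.26], [0.02, 2.5], [-1.34, 4.48], [0, 2.73], [-2.66, 2.66]. Speed limits (rad/s): [2.39, 2.39, 2.79, 3.14, 3.14, 3.14].

INTERFACE

Orientations are given as a rotation vector (axis times angle).
In Python, from plant import robot gives the robot as it stands. The module is installed in compiled form; this text tells all that it offers.
- The arm moves only by the tool move_arm, never from a script. Its argument "deltas" is one flat list of numbers, 7 for each row, row after row: the shift along the tool's x, y, z in m, then the turn, a rotation vector about the tool's x, y, z in rad, then the opening, from 0 (shut) to 1 (fully open). A call has 1 to 12 rows; each row is the pose to reach, as a shift and turn from the pose commanded when the call began, along the tool's axes at that moment; what a row does not reach only later rows make up. A row lasts 1/8 s, in which the tool goes at most 62.5 mm and 10.7 degrees, less where a joint would pass 70% of its speed; a pose out of reach is approached as far as the arm can. A call with a gripper value outside its range is refused whole. The fingers move at their own pace and stop on an object; "squeeze" is the grip in N (left out, the last holds). Time passes only in rows, so rows that repeat a pose let the fingers close. It gives the time, the measured TCP pose, the force, the opening and the grip force at its end, in the units of the state.
- robot.read_state(): the state, without advancing time (a new reading comes with each control period).
- robot.read_camera(name): name is "side" or "top" or "wrist"; returns (picture, depth): 480x640x3 uint8, red, green, blue; 480x640 float32, m along the optical axis (not along the pixel's ray), 0 where there is no reading.
- robot.camera_model(name): a dict with "K" (3x3 intrinsics, pixels), "k1" (the pictures are not rectified: a ray, as slopes to the right and down, at radius r is drawn at 1 + k1 r^2 times it, then the intrinsics apply), "R" (3x3) and "t" (3): a world point X has camera coordinates R X + t; the wrist camera has in their place "tool_from_camera" (4x4, takes a point from camera to tool coordinates, whose origin is the TCP and whose axes are the flange's). Camera axes: x right, y down, z forward; pixel columns grow to the right and rows downward; lengths in m; the calibration is good to about 2 mm. A picture is of the moment at which its call begins: read the wrist's pose just before it. camera_model takes no time and is no camera call.
- robot.close_job(): hands the job in; it is judged then, once.
Trained networks look in the newest picture that a camera, given by its name, has taken for a name from the list of things; names that differ only in an ending like _2 or _b are one class to them, and where a whole thing is asked for, a point or a joint stands for the part that bears it (a point fixed in the world has none). Each returns a list of dicts, best first, with "confidence" (0 to 1); they miss things now and then, are a little off and sometimes report something else, mostly with a low value. They report only what shows in the picture. A call takes as long as a camera call. They do not tell look-alikes from the thing itself.
- robot.recognise(camera, label): "uv" ([column, row] in pixels, amid what is visible of it).
The state is a dict: "t": time; "q": joint angles; "dq": joint speeds; "joint_torque": joint torques, N m; "tool_pos": TCP position; "orientation": TCP orientation; "force": force on the tool from outside, world axes, zero at the start; "wrist_torque": the same for the moment, N m; "opening": finger opening in m; "gripper_force": force on a finger pad.
Only numpy, scipy, OpenCV 4.12 (cv2) and the standard library are available. Lean on these libraries where they do the work, as an engineer would, in place of code of your own. Each camera call takes 0.05 s, during which the arm holds its last target. There are 200 camera calls.

TASK

A freshly glued wooden roundel lies in the mending press. Pull the brass knob of the blue pull-out timer until it stands over the red stripe and let go; while it creeps back, push the press's wooden handle down until the yellow pointer lies in the green band on the white post (never on down past the red one) and keep it there until the timer knob has crept all the way home. Finish still holding the handle down at the green band, with the kettle, tray, bowls and spoon left where they are.

Things in the scene. Friction and masses are not known exactly. Their poses are not given: they have to be found in the camera images.
- timer_slide (a joint): Travel of the timer's slide in m: 0 = home (a spring keeps it there), grows as the knob is pulled out along the timer's own -x, 0.075 = knob centred on the red stripe (14 mm wide, so 0.068 to 0.082), stop at 0.10. A spring of 2 to 2.6 N pulls it home against a damper of 400 N per m/s: pulling at 30 mm/s takes about 14 N (twice that at 60 mm/s), and let go from 0.075 it creeps home by itself at 5 to 6 mm/s, in about 13 s.
- timer_knob (a point): Grip point of the timer's upright brass knob, a cylinder 22 mm across standing from z = 16 to 76 mm; this point is on its axis at z = 58 mm and moves with it. Axes are the timer's: the knob is pulled out along -x. Behind it (+x) a 10 mm rod at z = 24 mm joins it to the housing, so keep fingertips above 32 mm there; when home the housing's face is 50 mm behind the knob's axis.
- timer: The timer, fixed to the chest: a grey sole plate 320 x 90 x 12 mm with a blue housing 120 x 76 mm, 70 mm high, at its +x end. Origin: on the chest's top under the middle of the housing's front face; -x is the pull-out direction, within 0.35 rad of the robot's -x. The red stripe crosses the sole 125 mm in front of the origin. It stands left or right of the press.
- lever (a joint): Angle of the press lever in rad: 0 = raised at rest (sprung), grows as the handle is pushed down. Its yellow pointer lies within the green band on the post from 0.31 to 0.41, centre 0.36; the red band below it runs to about 0.50; stop at 0.62. The lever stands at 0.45 minus this value above the horizontal. Holding it at 0.36 takes about 7 N downwards at the handle and about 9 N at 0.41; it springs up when let go.
- handle_top (a point): Centre of the upper face of the lever's wooden handle, a bar 36 mm (along the lever) x 90 mm (across it) x 24 mm, which tilts with the lever; it can be pushed from above with shut fingers, or gripped. This point is 250 mm along the lever from the pivot and 24 mm above the lever's centre line: at rest about 240 mm above the chest, in the green band about 156 mm.
- press: The mending press, fixed: wooden base 320 x 150 x 20 mm, two steel cheeks 135 mm high at its far (+x) end, a steel lever, and a white gauge post 195 mm high at x = -70, y = 58 mm with the green band at z = 117 to 134 mm, a red one under it. Origin: on the chest's top. The lever's pivot is at x = 100, y = 0, z = 110 mm; it points from there to -x (within 0.35 rad of the robot's -x) and turns about y.
- pad: The press's sprung pad under the lever, a brass stem and rubber dome 120 mm from the pivot; it meets the roundel when the lever is at about 0.29 and its spring (600 N/m) then sets the pressure. Nothing to operate.
- roundel: The glued wooden roundel, 60 mm across and 19 mm high, lying loose within the steel rim of the press's seat. Origin: centre of its underside. Leave it there.
- seat (a point): Centre of the press's seat, 50 mm above the chest.
- kettle: Bystander: copper-toned kettle 170 mm across, bail handle to 210 mm high. Origin: centre of its underside.
- tray: Bystander: wooden tray 300 x 200 x 25 mm. Origin: centre of its underside.
- bowl_tray: Bystander: white porcelain bowl 110 mm across, 55 mm high, on the tray. Origin: centre of its underside.
- spoon: Bystander: steel spoon 160 mm long on the tray.
- bowl_mid: Bystander: blue porcelain bowl 110 mm across, 55 mm high, between press and timer. Origin: centre of its underside.
Things that resemble listed ones, but are neither listed nor needed, are in the scene too. Of the things shaped like the roundel, the wooden one is meant.

How it is judged:
On the way, in this order (a step that is already met when the one before it is completed fails the run):
1. the timer knob is pulled out over the red stripe (slide 65 to 85 mm for 0.3 s) (value of joint timer_slide between 0.065 and 0.085 m), for 0.3 s.
2. through the last part of the timer's run (slide 20 to 3 mm) the lever is held in the green band, 2 s without a break, with the pad pressing the roundel (value of joint lever between 0.305 and 0.415 rad and contact force between pad and roundel above 1.5 N and value of joint timer_slide between 0.003 and 0.02 m), for 2 s.
At the end, for the whole second after the job is handed in: The robot still presses the lever by its handle (more than 2 N) with the lever in the green band (0.305 to 0.415 rad), the pad pressing the roundel (more than 1.5 N) in its seat (within 8 mm), and the timer slide home (within 3 mm) (value of joint lever between 0.305 and 0.415 rad and contact force between pad and roundel above 1.5 N and value of joint timer_slide below 0.003 m and contact force between any of the fingers, the arm and lever above 2 N and distance between roundel and seat below 0.008 m); the arm keeps its last pose, push and grip.
It fails at once if the lever is pressed down past the red band (0.50 rad) (value of joint lever above 0.5 rad).
It fails at once if a bystander (kettle, tray, bowls, spoon) is moved more than 30 mm (distance of any of kettle, tray, bowl_tray, bowl_mid, spoon from where it was at the start of the episode above 0.03 m).
It also fails if it takes over 72 s, if anything falls off the work surface, if the arm or the gripper's body presses on something with over 40 N, if the wrist force passes 120 N, or if a joint passes its speed limit or range.

## Working session

There is one attempt and no reset: what is moved stays moved. The work goes in short steps, Python scripts to look and compute and a tool call to move; the robot and the scene stay as the last step left them, time stands still between calls to the robot, and variables do not carry over. Pictures are saved under pics/ and viewed, at most 10 in all, crops included, and the job is handed in when it is done.

Besides the shell and the picture viewer there is one more tool, called after "Call:" as a command line: name --argument value ..., lists and objects as JSON in quotes. move_arm: Moves the arm, as the interface text tells. Its arguments: {"type":"object","properties":{"deltas":{"type":"array","items":{"type":"number"}},"squeeze":{"type":"number"}},"required":["deltas"]}

```bash
mkdir -p pics; cat > h.py <<'E'
import numpy as np, cv2
from scipy.spatial.transform import Rotation as Rn
from plant import robot
def tw():
    s=robot.read_state(); return Rn.from_rotvec(s["orientation"]).as_matrix(),np.array(s["tool_pos"])
def cloud(name,d,pose=None):
    m=robot.camera_model(name);K=np.array(m["K"]);k1=m["k1"]
    v,u=np.mgrid[0:480,0:640]
    p=cv2.undistortPoints(np.stack([u,v],-1).reshape(-1,1,2).astype(float),K,np.array([k1,0,0,0.])).reshape(480,640,2)
    X=np.dstack([p[...,0]*d,p[...,1]*d,d])
    if "R" in m: return (X-np.array(m["t"]))@np.array(m["R"])
    T=np.array(m["tool_from_camera"]);R,t=pose
    return (X@T[:3,:3].T+T[:3,3])@R.T+t
def shot(name,f=None):
    pose=tw() if name=="wrist" else None
    im,d=robot.read_camera(name)
    if f: cv2.imwrite(f"pics/{f}.png",im[...,::-1])
    return im,d,cloud(name,d,pose)
E
python3 - <<'E'
from h import *
np.set_printoptions(precision=3,suppress=True)
s=robot.read_state();print(s,robot.tips_ahead)
for c in("top","side"):
    im,d,P=shot(c,c)
    np.savez(c,im=im,P=P)
    for l in["timer_knob","timer","handle_top","press","roundel","kettle","bowl_mid","tray","lever"]:
        for r in robot.recognise(c,l)[:3]:
            u,v=np.round(r["uv"]).astype(int);print(c,l,r["confidence"],u,v,P[v,u])
E
```

```text
{'t': 0.0, 'q': array([ 1.193,  0.131,  1.489, -0.   ,  1.523, -0.085]), 'dq': array([-0.001,  0.001,  0.002, -0.001,  0.001,  0.001]), 'joint_torque': array([ -0.001, -55.985, -49.175,   0.077,   0.036,  -0.   ]), 'tool_pos': array([0.173, 0.574, 0.229]), 'orientation': array([-0.458, -3.108,  0.003]), 'force': array([0.026, 0.057, 0.279]), 'wrist_torque': array([ 0.064,  0.007, -0.002]), 'gripper_force': 0.0, 'opening': 0.09299273502125333} 0.011
top timer_knob 0.49 249 260 [0.532 0.265 0.058]
top timer 0.63 247 257 [0.549 0.278 0.021]
top timer 0.18 390 235 [ 0.604 -0.211  0.074]
top handle_top 0.92 399 240 [ 0.561 -0.22   0.197]
top press 0.57 396 234 [ 0.581 -0.213  0.191]
top roundel 0.81 387 305 [ 0.374 -0.197  0.018]
top roundel 0.66 336 284 [ 0.449 -0.026  0.022]
top roundel 0.48 415 301 [ 0.385 -0.291  0.025]
top kettle 0.71 246 260 [0.529 0.272 0.079]
top kettle 0.61 494 259 [ 0.506 -0.531  0.125]
top bowl_mid 0.64 331 222 [ 0.67  -0.015  0.011]
top tray 0.72 167 296 [0.423 0.553 0.006]
top lever 0.92 397 244 [ 0.546 -0.212  0.206]
side timer_knob 0.45 292 203 [0.533 0.266 0.047]
side timer 0.8 298 206 [0.556 0.278 0.015]
side handle_top 0.65 232 165 [0.419 0.567 0.008]
side handle_top 0.62 379 290 [ 0.575 -0.228  0.192]
side press 0.73 380 326 [ 0.58  -0.242  0.055]
side roundel 0.86 391 322 [ 0.605 -0.251  0.07 ]
side roundel 0.8 315 380 [ 0.383 -0.295  0.018]
side roundel 0.79 297 347 [ 0.375 -0.196  0.02 ]
side kettle 0.95 419 445 [ 0.503 -0.553  0.127]
side bowl_mid 0.65 370 255 [0.676 0.004 0.015]
side bowl_mid 0.2 224 164 [0.392 0.563 0.024]
side tray 0.95 228 163 [0.409 0.581 0.01 ]
side tray 0.63 300 204 [0.564 0.281 0.018]
side tray 0.16 258 144 [0.532 0.618 0.027]
side lever 0.9 376 291 [ 0.569 -0.225  0.188]
```

View pics/top.png

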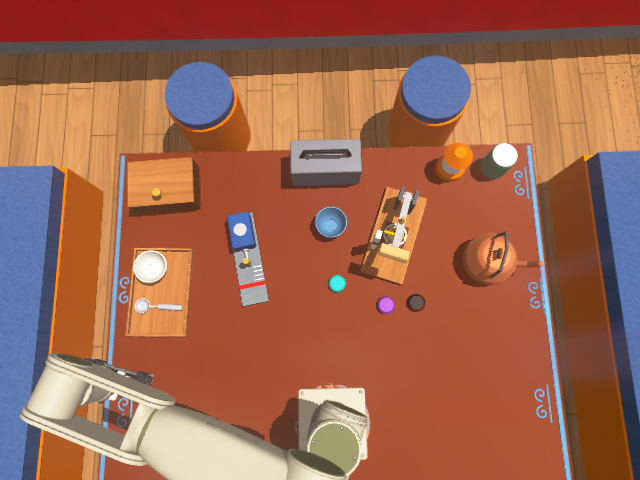

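View pics/side.png

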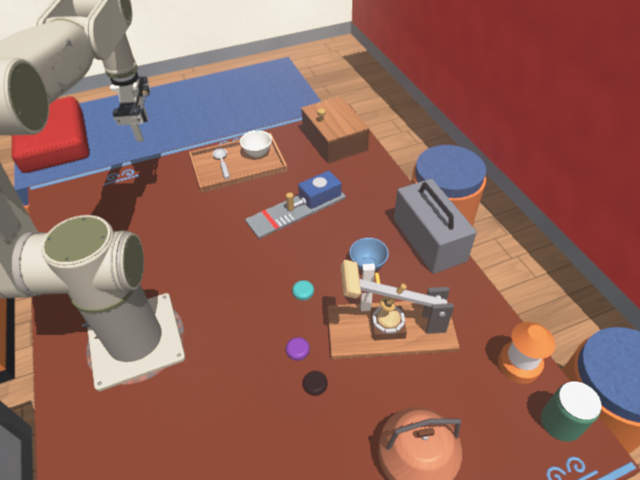

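The top view shows the timer (knob about (246,261), stripe at (253,286)) and the press (handle at (395,254), base from (365,275) to (425,195)). I'll fit both poses from the depth.

```bash
python3 - <<'E'
from h import *
np.set_printoptions(precision=3,suppress=True)
D={c:np.load(c+".npz") for c in("top","side")}
def rect(M,n):
    r=cv2.minAreaRect(M[:,:2].astype(np.float32)*1000);b=cv2.boxPoints(r);print(n,len(M),np.round(r[0]),np.round(r[1]),r[2]);print(b.round())
for c in D:
    im=D[c]["im"].astype(int);P=D[c]["P"];r,g,b=im[...,0],im[...,1],im[...,2]
    X,Y,Z=P[...,0],P[...,1],P[...,2]
    tim=(X>.38)&(X<.78)&(Y>.15)&(Y<.40)
    blue=tim&(b>r+30)&(Z>.055)&(Z<.09);rect(P[blue],c+" blue top")
    sole=tim&(abs(r-g)<25)&(abs(b-g)<25)&(Z>.004)&(Z<.025);rect(P[sole],c+" sole")
    red=tim&(r>170)&(g<70)&(Z<.03);print("red",P[red].mean(0),red.sum())
    kn=tim&(r>b+50)&(g>b+20)&(Z>.03);print("knob",kn.sum(),np.median(P[kn],0),P[kn].min(0),P[kn].max(0))
    pr=(X>.4)&(X<.85)&(Y>-.36)&(Y<-.1)
    base=pr&(Z>.012)&(Z<.028)&(r>b+25)&(g>70);rect(P[base],c+" base")
    h=pr&(Z>.19)&(X<.58)&(r>b+25);rect(P[h],c+" handle");Q=P[h];print(Q.mean(0),Q.min(0),Q.max(0))
E
```

```text
top blue top 629 [635. 294.] [119.  76.] 10.521305084228516
[[569. 320.]
 [583. 246.]
 [700. 267.]
 [686. 342.]]
top sole 1321 [551. 281.] [329.  93.] 10.729314804077148
[[381. 296.]
 [398. 205.]
 [722. 266.]
 [704. 357.]]
red [0.454 0.263 0.014] 89
knob 50 [0.525 0.272 0.074] [0.517 0.264 0.034] [0.537 0.283 0.085]
top base 2248 [ 626. -232.] [248. 445.] 88.9959716796875
[[ 401. -352.]
 [ 846. -360.]
 [ 851. -112.]
 [ 406. -104.]]
top handle 399 [ 533. -198.] [93. 92.] 86.8938217163086
[[ 484. -241.]
 [ 576. -246.]
 [ 581. -154.]
 [ 489. -149.]]
[ 0.514 -0.196  0.241] [ 0.485 -0.243  0.191] [ 0.578 -0.15   0.254]
side blue top 582 [636. 292.] [117.  81.] 10.174518585205078
[[571. 322.]
 [585. 242.]
 [700. 263.]
 [686. 342.]]
side sole 1321 [547. 274.] [322.  96.] 9.329877853393555
[[381. 295.]
 [396. 201.]
 [714. 253.]
 [699. 348.]]
red [nan nan nan] 0
knob 88 [0.526 0.267 0.066] [0.517 0.259 0.03 ] [0.538 0.284 0.082]
side base 4406 [ 590. -225.] [154. 380.] 70.52427673339844
[[ 386. -234.]
 [ 744. -361.]
 [ 795. -216.]
 [ 437.  -89.]]
side handle 620 [ 535. -208.] [90. 84.] 68.755126953125
[[ 479. -234.]
 [ 558. -265.]
 [ 590. -181.]
 [ 512. -150.]]
[ 0.512 -0.205  0.24 ] [ 0.484 -0.245  0.192] [ 0.58  -0.151  0.251]<stdin>:12: RuntimeWarning: Mean of empty slice.
  ret = um.true_divide(
```

```bash
cat >> h.py <<'E'
def goal(p,yaw,cmd=None):
    """tool down, tool y axis along world angle yaw (mod pi): shift, turn from the present (or cmd=(R,t)) pose"""
    R,t=cmd or tw(); best=None
    for a in(yaw,yaw+np.pi):
        y=np.array([np.cos(a),np.sin(a),0]);z=np.array([0,0,-1.]);G=np.c_[np.cross(y,z),y,z]
        w=Rn.from_matrix(R.T@G).as_rotvec()
        if best is None or np.linalg.norm(w)<np.linalg.norm(best): best=w
    print("shift",np.round(R.T@(np.array(p)-t),4),"turn",np.round(best,4))
E
python3 - <<'E'
from h import *
np.set_printoptions(precision=3,suppress=True)
print(tw())
for c in("top","side"):
    d=np.load(c+".npz");im=d["im"].astype(int);P=d["P"];r,g,b=im[...,0],im[...,1],im[...,2]
    X,Y,Z=P[...,0],P[...,1],P[...,2]
    pr=(X>.4)&(X<.85)&(Y>-.36)&(Y<-.1)
    for n,m in(("base",pr&(Z>.012)&(Z<.028)&(r>b+25)&(g>75)&(r>130)),("handle",pr&(Z>.2)&(X<.56)&(r>b+25))):
        k,L,S,_=cv2.connectedComponentsWithStats(m.astype(np.uint8));i=1+S[1:,4].argmax()
        Q=P[L==i];q=cv2.minAreaRect(Q[:,:2].astype(np.float32)*1000);print(c,n,S[i],np.round(q[0]),np.round(q[1]),q[2],np.median(Q,0));print(cv2.boxPoints(q).round())
goal([.527,.273,.16],np.pi/2+.181)
E
```

```text
(array([[-0.957,  0.289,  0.   ],
       [ 0.289,  0.957,  0.   ],
       [-0.   ,  0.   , -1.   ]]), array([0.173, 0.574, 0.23 ]))
top base [371 251  41  33 664] [ 515. -212.] [121. 111.] 72.3161849975586 [ 0.501 -0.212  0.021]
[[ 444. -253.]
 [ 550. -287.]
 [ 587. -171.]
 [ 481. -138.]]
top handle [378 243  32  20 392] [ 518. -198.] [90. 46.] 70.52104949951172 [ 0.513 -0.196  0.242]
[[ 481. -232.]
 [ 525. -248.]
 [ 555. -163.]
 [ 511. -148.]]
side base [ 329  313  131   45 3424] [ 613. -250.] [124. 321.] 69.84252166748047 [ 0.563 -0.265  0.021]
[[ 441. -253.]
 [ 743. -364.]
 [ 785. -247.]
 [ 484. -136.]]
side handle [341 260  20  38 617] [ 516. -200.] [91. 42.] 70.35726928710938 [ 0.511 -0.207  0.241]
[[ 481. -235.]
 [ 520. -249.]
 [ 550. -164.]
 [ 511. -150.]]
shift [-0.426 -0.186  0.07 ] turn [ 0.     0.    -0.474]
```

Call:
move_arm --deltas '[-0.04,-0.018,0,0,0,-0.05,1,-0.09,-0.04,0,0,0,-0.12,1,-0.14,-0.06,0,0,0,-0.2,1,-0.19,-0.083,0.01,0,0,-0.28,1,-0.24,-0.105,0.02,0,0,-0.35,1,-0.29,-0.127,0.03,0,0,-0.42,1,-0.34,-0.148,0.04,0,0,-0.474,1,-0.38,-0.166,0.05,0,0,-0.474,1,-0.41,-0.18,0.06,0,0,-0.474,1,-0.426,-0.186,0.07,0,0,-0.474,1,-0.426,-0.186,0.07,0,0,-0.474,1,-0.426,-0.186,0.07,0,0,-0.474,1]' --squeeze 40

```text
t: 2.5
tool_pos: [0.5267, 0.2744, 0.1599]
orientation: [0.286, -3.128, -0.001]
force: [0.2, -0.2, -0.1]
opening: 0.0929
gripper_force: 0.0
```

```bash
python3 - <<'E'
from h import *
np.set_printoptions(precision=3,suppress=True)
im,d,P=shot("wrist","w1");R,t=tw();print(t,R)
for r in robot.recognise("wrist","timer_knob")[:2]:
    u,v=np.round(r["uv"]).astype(int);print(r,P[v,u])
r,g,b=[im[...,i].astype(int) for i in range(3)];Z=P[...,2]
k=(r>b+50)&(g>b+20)&(Z>.06)&(Z<.09)&(abs(P[...,0]-.527)<.04)&(abs(P[...,1]-.273)<.04)
print("knob top",k.sum(),P[k].mean(0),P[k].min(0),P[k].max(0))
bl=(b>r+30)&(Z>.055)&(Z<.09);q=cv2.minAreaRect(P[bl][:,:2].astype(np.float32)*1000);print(q,cv2.boxPoints(q))
goal([.527,.273,.05],np.pi/2+.181)
E
```

```text
[0.527 0.275 0.16 ] [[-0.983 -0.182  0.   ]
 [-0.182  0.983  0.001]
 [-0.     0.    -1.   ]]
{'uv': [320.6, 253.3], 'confidence': 0.65} [0.527 0.275 0.078]
knob top 870 [0.526 0.276 0.076] [0.517 0.266 0.06 ] [0.538 0.287 0.079]
((623.4315795898438, 293.8397216796875), (96.21638488769531, 75.5537338256836), 10.721722602844238) [[569.135 322.007]
 [583.191 247.772]
 [677.728 265.672]
 [663.672 339.907]]
shift [ 0.    -0.002  0.11 ] turn [0.    0.001 0.002]
```

View pics/w1.png

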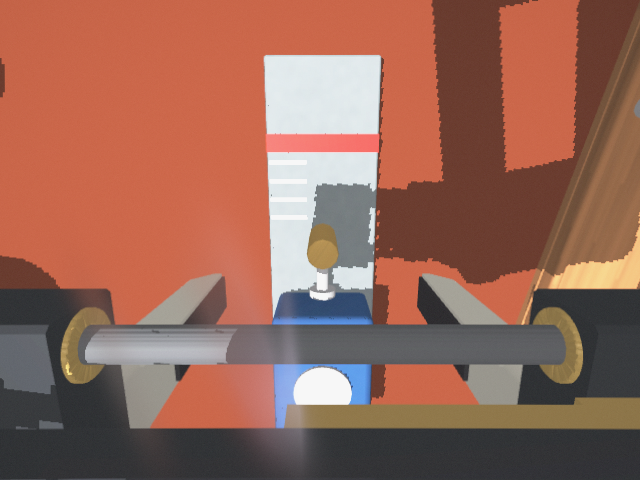

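The wrist view has the knob centred between the fingers at about (322,253), with the stripe at row 143. I'll descend and grip.

Call:
move_arm --deltas '[0,0.001,0.03,0,0,0,1,0,0.001,0.06,0,0,0,1,0,0.001,0.085,0,0,0,1,0,0.001,0.1,0,0,0,1,0,0.001,0.11,0,0,0,1,0,0.001,0.11,0,0,0,0.5,0,0.001,0.11,0,0,0,0,0,0.001,0.11,0,0,0,0,0,0.001,0.11,0,0,0,0,0,0.001,0.11,0,0,0,0,0,0.001,0.11,0,0,0,0]' --squeeze 45

```text
t: 3.98
tool_pos: [0.5272, 0.2744, 0.0497]
orientation: [-0.284, 3.129, 0.0]
force: [-0.1, 1.3, -0.2]
opening: 0.0375
gripper_force: 0.0
```

Call:
move_arm --deltas '[0,0,0,0,0,0,0,0,0,0,0,0,0,0,0,0,0,0,0,0,0,0,0,0,0,0,0,0]'

```text
t: 4.47
tool_pos: [0.527, 0.275, 0.0496]
orientation: [0.285, -3.129, -0.001]
force: [-0.2, 4.9, -1.3]
opening: 0.0214
gripper_force: 45.0
```

Call:
move_arm --deltas '[0.003,0,0,0,0,0,0,0.007,0,0,0,0,0,0,0.011,0,0,0,0,0,0,0.015,0,0,0,0,0,0,0.019,0,0,0,0,0,0,0.023,0,0,0,0,0,0,0.027,0,0,0,0,0,0,0.031,0,0,0,0,0,0,0.035,0,0,0,0,0,0,0.039,0,0,0,0,0,0]'

```text
t: 5.72
tool_pos: [0.4911, 0.2684, 0.0497]
orientation: [-0.283, 3.123, 0.003]
force: [13.8, 9.3, -13.6]
opening: 0.0213
gripper_force: 45.0
```

Call:
move_arm --deltas '[0.004,0,0,0,0,0,0,0.008,0,0,0,0,0,0,0.012,0,0,0,0,0,0,0.016,0,0,0,0,0,0,0.02,0,0,0,0,0,0,0.024,0,0,0,0,0,0,0.028,0,0,0,0,0,0,0.032,0,0,0,0,0,0,0.036,0,0,0,0,0,0,0.038,0,0,0,0,0,0,0.038,0,0,0,0,0,0,0.038,0,0,0,0,0,0]'

```text
t: 7.22
tool_pos: [0.4519, 0.2612, 0.0496]
orientation: [-0.284, 3.127, 0.002]
force: [2.3, 6.9, -4.5]
opening: 0.021
gripper_force: 45.0
```

```bash
python3 - <<'E'
from h import *
np.set_printoptions(precision=4,suppress=True)
R,t=tw();print(t,np.linalg.norm(t[:2]-[.527,.275]))
im,d,P=shot("top","top2");cv2.imwrite("pics/top2c.png",cv2.resize(im[200:320,190:310,::-1],None,fx=4,fy=4))
im,d,P=shot("side","s2");cv2.imwrite("pics/s2c.png",cv2.resize(im[150:270,220:380,::-1],None,fx=4,fy=4))
E
```

```text
[0.4519 0.2612 0.0496] 0.07640638997014168
```

View pics/s2c.png

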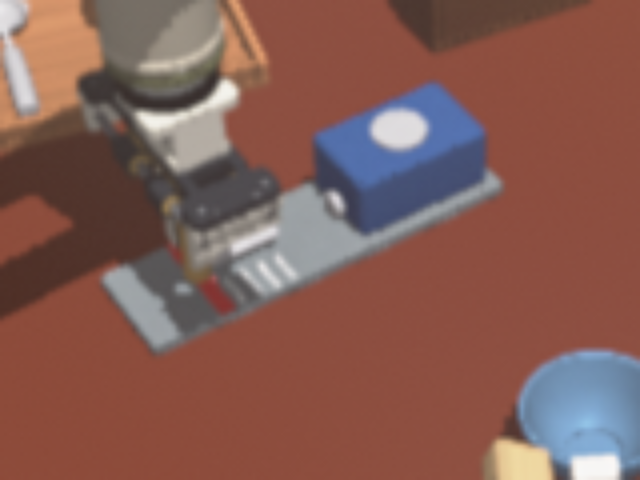

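The gripper sits over the stripe with the slide at 76 mm and a force of 2.3 N, which matches the spring. I'll release, rise and head to the press.

Call:
move_arm --deltas '[0,0,0,0,0,0,0,0,0,0,0,0,0,0.7,0,0,0,0,0,0,0.7,0,0,0,0,0,0,0.7,0,0,-0.03,0,0,0,0.7,0,0,-0.08,0,0,0,0.7,0,0,-0.14,0,0,0,0.7,0,0,-0.2,0,0,0.1,0.7,0.01,-0.04,-0.24,0,0,0.2,0.3,0.015,-0.09,-0.27,0,0,0.3,0,0.02,-0.14,-0.28,0,0,0.4,0,0.025,-0.19,-0.28,0,0,0.45,0]'

```text
t: 8.82
tool_pos: [0.4615, 0.0675, 0.3313]
orientation: [0.424, 3.11, 0.0]
force: [-0.5, 0.3, -0.5]
opening: 0.0298
gripper_force: 0.0
```

```bash
python3 - <<'E'
from h import *
print(robot.read_state()["t"],tw()[1])
goal([.49,-.188,.33],np.pi/2-.346)
E
```

```text
8.825 [0.46146919 0.067538   0.33129631]
shift [-0.0959 -0.2386  0.0014] turn [0.0007 0.0028 0.075 ]
```

Call:
move_arm --deltas '[-0.02,-0.05,0,0,0,0.03,0,-0.04,-0.1,0,0,0,0.06,0,-0.06,-0.15,0,0,0,0.075,0,-0.08,-0.2,0,0,0,0.075,0,-0.092,-0.23,0,0,0,0.075,0,-0.096,-0.239,0,0,0,0.075,0,-0.096,-0.239,0,0,0,0.075,0]'

```text
t: 9.7
tool_pos: [0.49, -0.1867, 0.3295]
orientation: [-0.539, -3.095, -0.001]
force: [0.8, 0.4, -0.8]
opening: 0.0006
gripper_force: 0.0
```

```bash
python3 - <<'E'
from h import *
np.set_printoptions(precision=3,suppress=True)
im,d,P=shot("wrist","w3");R,t=tw();print(robot.read_state()["t"],t,R,robot.read_state()["opening"])
for r in robot.recognise("wrist","handle_top")[:2]:
    u,v=np.round(r["uv"]).astype(int);print(r,P[v,u])
r,g,b=[im[...,i].astype(int) for i in range(3)];Z=P[...,2]
m=(Z>.2)&(Z<.27)&(r>b+25)
k,L,S,_=cv2.connectedComponentsWithStats(m.astype(np.uint8));i=1+S[1:,4].argmax();Q=P[L==i]
q=cv2.minAreaRect(Q[:,:2].astype(np.float32)*1000);print(S[i],q,np.median(Q,0));print(cv2.boxPoints(q).round())
e=np.array([np.cos(.346),-np.sin(.346)]);s=Q[:,:2]@e
for a in np.arange(s.min(),s.max(),.005):
    w=(s>=a)&(s<a+.005);print(round(a,3),w.sum(),Q[w].mean(0))
im,d,P=shot("top","t3");r,g,b=[im[...,i].astype(int) for i in range(3)];Z=P[...,2]
E
```

```text
9.75 [ 0.49  -0.186  0.33 ] [[-0.942  0.337 -0.   ]
 [ 0.337  0.942  0.   ]
 [ 0.     0.    -1.   ]] 0.0007306756855744122
{'uv': [322.2, 270.9], 'confidence': 0.98} [ 0.503 -0.19   0.246]
[ 256  255  129   33 2370] ((504.0237121582031, -191.67105102539062), (90.1626968383789, 20.864028930664062), 67.45913696289062) [ 0.5   -0.189  0.24 ]
[[ 477. -229.]
 [ 496. -237.]
 [ 531. -154.]
 [ 512. -146.]]
0.53 1343 [ 0.499 -0.189  0.236]
0.535 966 [ 0.502 -0.192  0.244]
0.54 38 [ 0.512 -0.181  0.245]
0.545 20 [ 0.524 -0.162  0.243]
0.55 3 [ 0.53  -0.155  0.242]
```

View pics/w3.png

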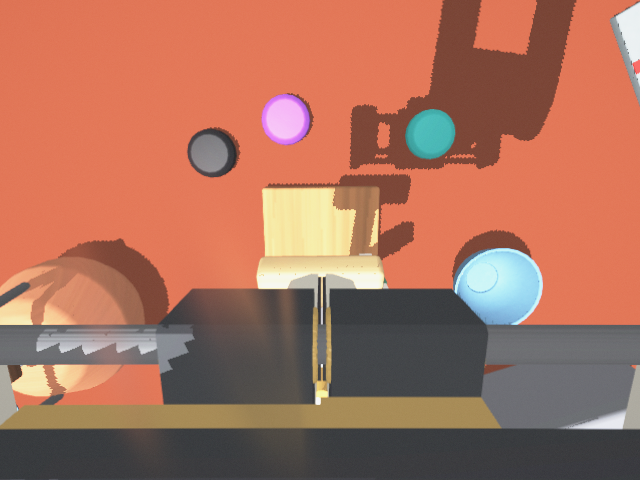

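```bash
python3 - <<'E'
import cv2
im=cv2.imread("pics/t3.png");cv2.imwrite("pics/t3c.png",cv2.resize(im[200:320,190:310],None,fx=4,fy=4))
E
```

```text
(no output)
```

View pics/t3c.png

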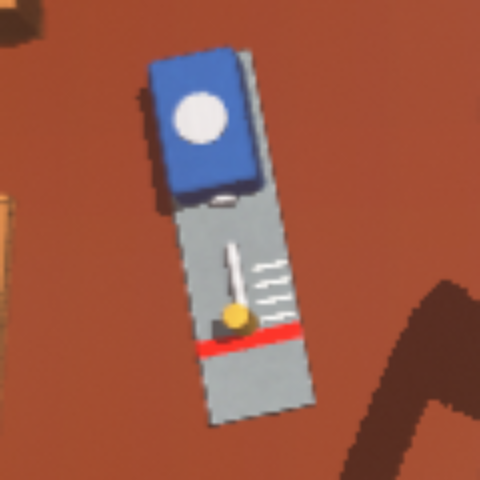

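The handle is centred under the shut fingers (row 255–288, column 322), and the timer knob is creeping back, now just past the stripe. I'll push along the lever's arc.

Call:
move_arm --deltas '[-0.02,0,0.03,0,0,0,0,-0.032,0,0.055,0,0,0,0,-0.032,0,0.07,0,0,0,0,-0.032,0,0.078,0,0,0,0,-0.029,0,0.084,0,0,0,0,-0.026,0,0.089,0,0,0,0,-0.023,0,0.095,0,0,0,0,-0.02,0,0.1,0,0,0,0,-0.0175,0,0.106,0,0,0,0,-0.015,0,0.112,0,0,0,0,-0.0125,0,0.118,0,0,0,0,-0.0125,0,0.118,0,0,0,0]'

```text
t: 11.35
tool_pos: [0.5016, -0.191, 0.211]
orientation: [-0.537, -3.095, 0.0]
force: [2.2, -0.6, 2.2]
opening: 0.0003
gripper_force: 1.4
```

Call:
move_arm --deltas '[0.003,0,0.006,0,0,0,0,0.005,0,0.012,0,0,0,0,0.007,0,0.018,0,0,0,0,0.009,0,0.024,0,0,0,0,0.0105,0,0.03,0,0,0,0,0.0115,0,0.036,0,0,0,0,0.0125,0,0.04,0,0,0,0,0.0125,0,0.043,0,0,0,0,0.0125,0,0.043,0,0,0,0]'

```text
t: 12.48
tool_pos: [0.4896, -0.1867, 0.1686]
orientation: [-0.537, -3.094, 0.0]
force: [-1.6, -0.8, 7.8]
opening: 0.0003
gripper_force: 3.8
```

```bash
python3 - <<'E'
from h import *
np.set_printoptions(precision=3,suppress=True)
s=robot.read_state();print(s["t"],s["tool_pos"],s["force"])
im,d,P=shot("side","s4");cv2.imwrite("pics/s4c.png",cv2.resize(im[230:370,310:480,::-1],None,fx=4,fy=4))
E
```

```text
12.475 [ 0.49  -0.187  0.169] [-1.568 -0.842  7.81 ]
```

View pics/s4c.png

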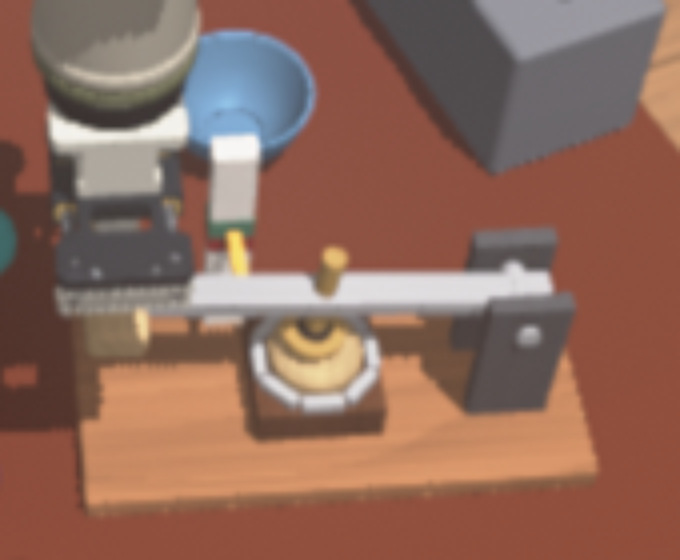

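The lever stands level with its pad on the roundel. The tip height gives about 0.355 rad and the 7.8 N push agrees, so I'll hold until the timer is home.

Call:
move_arm --deltas '[0,0,0,0,0,0,0,0,0,0,0,0,0,0,0,0,0,0,0,0,0,0,0,0,0,0,0,0,0,0,0,0,0,0,0,0,0,0,0,0,0,0,0,0,0,0,0,0,0,0,0,0,0,0,0,0,0,0,0,0,0,0,0,0,0,0,0,0,0,0,0,0,0,0,0,0,0,0,0,0,0,0,0,0]'

```text
t: 14.02
tool_pos: [0.4896, -0.1867, 0.1688]
orientation: [-0.537, -3.094, 0.0]
force: [-1.9, 0.1, 7.4]
opening: 0.0005
gripper_force: 3.8
```

Call:
move_arm --deltas '[0,0,0,0,0,0,0,0,0,0,0,0,0,0,0,0,0,0,0,0,0,0,0,0,0,0,0,0,0,0,0,0,0,0,0,0,0,0,0,0,0,0,0,0,0,0,0,0,0,0,0,0,0,0,0,0,0,0,0,0,0,0,0,0,0,0,0,0,0,0,0,0,0,0,0,0,0,0,0,0,0,0,0,0]'

```text
t: 15.52
tool_pos: [0.4896, -0.1867, 0.1688]
orientation: [-0.537, -3.094, 0.0]
force: [-1.7, 1.1, 7.4]
opening: 0.0009
gripper_force: 3.8
```

Call:
move_arm --deltas '[0,0,0,0,0,0,0,0,0,0,0,0,0,0,0,0,0,0,0,0,0,0,0,0,0,0,0,0,0,0,0,0,0,0,0,0,0,0,0,0,0,0,0,0,0,0,0,0,0,0,0,0,0,0,0,0,0,0,0,0,0,0,0,0,0,0,0,0,0,0,0,0,0,0,0,0,0,0,0,0,0,0,0,0]'

```text
t: 17.02
tool_pos: [0.4897, -0.1867, 0.1688]
orientation: [-0.537, -3.094, 0.0]
force: [-1.6, -0.6, 7.6]
opening: 0.0
gripper_force: 3.8
```

```bash
cat >> h.py <<'E'
def knob():
    im,d,P=shot("top");r,g,b=[im[...,i].astype(int) for i in range(3)]
    k=(r>b+50)&(g>b+20)&(P[...,2]>.06)&(P[...,2]<.09)&(P[...,0]<.56)&(P[...,0]>.42)&(abs(P[...,1]-.27)<.04)
    s=robot.read_state();print(s["t"],s["tool_pos"],s["force"],"knob",k.sum(),P[k].mean(0))
E
python3 -c "
from h import *
np.set_printoptions(precision=4,suppress=True)
knob()"
```

```text
17.075 [ 0.4896 -0.1867  0.1688] [-0.6112 -0.4009  7.73  ] knob 35 [0.5074 0.2696 0.0764]
```

Call:
move_arm --deltas '[0,0,0,0,0,0,0,0,0,0,0,0,0,0,0,0,0,0,0,0,0,0,0,0,0,0,0,0,0,0,0,0,0,0,0,0,0,0,0,0,0,0,0,0,0,0,0,0,0,0,0,0,0,0,0,0,0,0,0,0,0,0,0,0,0,0,0,0,0,0,0,0,0,0,0,0,0,0,0,0,0,0,0,0]'

```text
t: 18.58
tool_pos: [0.4896, -0.1867, 0.1688]
orientation: [-0.537, -3.094, 0.0]
force: [-1.2, -0.4, 7.9]
opening: 0.0005
gripper_force: 3.8
```

Call:
move_arm --deltas '[0,0,0,0,0,0,0,0,0,0,0,0,0,0,0,0,0,0,0,0,0,0,0,0,0,0,0,0,0,0,0,0,0,0,0,0,0,0,0,0,0,0,0,0,0,0,0,0,0,0,0,0,0,0,0,0,0,0,0,0,0,0,0,0,0,0,0,0,0,0,0,0,0,0,0,0,0,0,0,0,0,0,0,0]'

```text
t: 20.08
tool_pos: [0.4896, -0.1867, 0.1688]
orientation: [-0.537, -3.094, 0.0]
force: [-1.5, -0.3, 7.2]
opening: 0.0007
gripper_force: 3.8
```

Call:
move_arm --deltas '[0,0,0,0,0,0,0,0,0,0,0,0,0,0,0,0,0,0,0,0,0,0,0,0,0,0,0,0,0,0,0,0,0,0,0,0,0,0,0,0,0,0,0,0,0,0,0,0,0,0,0,0,0,0,0,0,0,0,0,0,0,0,0,0,0,0,0,0,0,0,0,0,0,0,0,0,0,0,0,0,0,0,0,0]'

```text
t: 21.58
tool_pos: [0.4896, -0.1867, 0.1688]
orientation: [-0.537, -3.094, 0.0]
force: [-2.2, 0.1, 7.5]
opening: 0.0004
gripper_force: 3.8
```

Call:
move_arm --deltas '[0,0,0,0,0,0,0,0,0,0,0,0,0,0,0,0,0,0,0,0,0,0,0,0,0,0,0,0,0,0,0,0,0,0,0,0,0,0,0,0,0,0,0,0,0,0,0,0,0,0,0,0,0,0,0,0,0,0,0,0,0,0,0,0,0,0,0,0,0,0,0,0,0,0,0,0,0,0,0,0,0,0,0,0]'

```text
t: 23.08
tool_pos: [0.4896, -0.1867, 0.1688]
orientation: [-0.537, -3.094, 0.0]
force: [-2.7, 1.1, 8.1]
opening: 0.0003
gripper_force: 3.8
```

```bash
python3 -c "
from h import *
np.set_printoptions(precision=4,suppress=True)
knob()"
```

```text
23.125 [ 0.4896 -0.1867  0.1688] [-0.7933  0.2261  7.0672] knob 39 [0.5267 0.2731 0.0754]
```

The knob is back at its home position (0.527, 0.273). One more short wait for margin, then I'll hand in.

Call:
move_arm --deltas '[0,0,0,0,0,0,0,0,0,0,0,0,0,0,0,0,0,0,0,0,0,0,0,0,0,0,0,0,0,0,0,0,0,0,0,0,0,0,0,0,0,0,0,0,0,0,0,0,0,0,0,0,0,0,0,0,0,0,0,0,0,0,0,0,0,0,0,0,0,0,0,0,0,0,0,0,0,0,0,0,0,0,0,0]'

```text
t: 24.62
tool_pos: [0.4896, -0.1867, 0.1688]
orientation: [-0.537, -3.094, 0.0]
force: [-1.6, -0.1, 7.5]
opening: 0.0006
gripper_force: 3.8
```

```bash
python3 -c "
from h import *
knob(); print(robot.close_job())"
```

```text
24.675 [ 0.48962081 -0.18670383  0.1688156 ] [-2.07067487 -0.2263538   7.64634585] knob 39 [0.52685371 0.27315717 0.07478938]
the job is handed in; nothing more can be done
None
```

I handed the job in at about 25 s with the timer knob back home and the arm still holding the handle in the green band at an estimated 0.355 rad (about 7.6 N); the hand-in gave no verdict.

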